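# Load the cup warmer by tumbler height and set its heat

## Task

Load the three clean tumblers from the rubber mat onto the cup warmer: stand each one upright, set down gently, in the row that already holds a tumbler of its own height, in front of that one and between the same guide rods. Also turn the warmer's heat dial to the two-dot mark. Knock nothing over and leave everything else, the tumblers already on the warmer included, where it stands.

Things in the scene. Friction and masses are not known exactly. Their poses are not given: they have to be found in the camera images.
- new_short_mid (a point): The short tumbler to be put away, standing on the rubber mat at the start: handle-less white ceramic tumbler with terracotta foot band, 64 mm high, 58 mm across (bevelled to 48 mm in the lowest 7 mm), wall 4 mm, about 140 g, mouth up. The point is its centre, 32 mm above its underside; z up. The tumblers differ only in height: 64, 84 or 104 mm
- new_medium_mid (a point): The medium tumbler to be put away, standing on the rubber mat at the start: handle-less white ceramic tumbler with terracotta foot band, 84 mm high, 58 mm across (bevelled to 48 mm in the lowest 7 mm), wall 4 mm, about 180 g, mouth up. The point is its centre, 42 mm above its underside; z up. The tumblers differ only in height: 64, 84 or 104 mm
- new_tall_mid (a point): The tall tumbler to be put away, standing on the rubber mat at the start: handle-less white ceramic tumbler with terracotta foot band, 104 mm high, 58 mm across (bevelled to 48 mm in the lowest 7 mm), wall 4 mm, about 220 g, mouth up. The point is its centre, 52 mm above its underside; z up. The tumblers differ only in height: 64, 84 or 104 mm
- row_short_mid (a point): The short tumbler that already stands on the warmer, at the far end of one of its three rows (which row differs from time to time); same 64 mm make as the other short one. This point is its centre, 32 mm above the plate
- row_medium_mid (a point): The medium tumbler that already stands on the warmer, at the far end of one of its three rows (which row differs from time to time); same 84 mm make as the other medium one. This point is its centre, 42 mm above the plate
- row_tall_mid (a point): The tall tumbler that already stands on the warmer, at the far end of one of its three rows (which row differs from time to time); same 104 mm make as the other tall one. This point is its centre, 52 mm above the plate
- warmer: Electric cup warmer, fixed, 225 mm deep (x), 390 mm wide (y); origin under its centre, x to its far side, y to its left. Warming plate at z = 45 mm, y -105 to 195 mm, near side open; 7 mm gallery rail 35 mm above the plate at the far side (x = 108 mm) and left side (y = 193 mm). At its right end a grey control housing (y -195 to -105 mm) rises to z = 100 mm and carries the dial
- free_left (a point): Point on the plate's surface (45 mm up) in the middle of the free near part of the left row; axes as the warmer's. Rows run along the warmer's x and are parted by steel guide rods 6 mm thick, tops 11 mm above the plate, 46 mm to either side of the row's centre line (86 mm clear). The plate ends 60 mm nearer than this point; the tumbler already there stands about 110 mm beyond it
- free_middle (a point): The same point of the middle row, 92 mm to the right of the left row's
- free_right (a point): The same point of the right row, 92 mm further right; the control housing's wall is 63 mm to its right
- dial (a joint): Heat dial's angle in rad, growing clockwise seen from above, click stops every 30 degrees: 0 off (white bar mark), 0.524 one dot, 1.047 two dots, 1.571 three dots (end of travel). At the start it is off or at one dot. A spring detent draws it into the nearest stop when let go; turning it past a click takes at most 0.2 N m
- dial_grip (a point): Point on the dial's upright axis, in its grip, 126 mm above the counter. Black dial: round skirt 56 mm across, on it an upright bar grip 54 mm long, 16 mm thick, from 16 mm below to 14 mm above this point, white line on the pointing half. At dial angle q the pointer lies (45 degrees - q) anticlockwise of the warmer's x axis: off 45 degrees left of straight ahead, two dots 15 right
- mat: Black ribbed rubber bar mat, fixed, 200 mm (x) by 260 mm (y), 6 mm thick, origin under its centre; the three tumblers to be put away stand on it, 100 mm or more apart
- kettle: White gooseneck kettle, 160 mm across the base, 176 mm high, 290 mm from spout to handle, origin under its centre; stays where it is
- tin: Lidded aluminium tin, 90 mm across, 113 mm high, origin under its centre; stays where it is
- pitcher: Steel milk pitcher, 86 mm across, 109 mm high, origin under its centre; stays where it is
- shaker: Steel cocoa shaker, 66 mm across, 106 mm high, origin under its centre; stays where it is
- tamper: Coffee tamper standing on its 58 mm base, 89 mm high, wooden knob, origin under its centre; stays where it is
Things that resemble listed ones, but are neither listed nor needed, are in the scene too. What is shaped like the part that bears new_short_mid but green is not meant.

How it is judged:
By the outcome, as a careful person would: the job done as asked, in the order asked, and still so for the second after the job is handed in, with the robot touching nothing.
It also fails if it takes over 72 s, if anything falls off the work surface, if the arm or the gripper's body presses on something with over 40 N, if the wrist force passes 120 N, or if a joint passes its speed limit or range.

## Robot

A 7-joint arm with a two-finger parallel gripper is mounted at the origin on the work surface. World frame = base frame: x ahead of the robot, y to its left, z up, the work surface at z = 0. Lengths are in mm, angles in rad, forces in N, time in s.
With the tool pointing down it reaches from about 425 to 950 mm from the base axis. Payload 4.7 kg.
Tool frame: the origin (TCP) lies on the centre line of the jaws, within the pads' length; the fingertips stand 14 mm ahead of it and the grasp point (between the pads) lies 5 mm behind it; z points along the fingers, y is the line along which they close (so a half turn about z gives the same grasp; the last joint's range is limited). The gripper opens to 87 mm and grips with 3 to 60 N. Pads are 19 mm wide; open, the fingers measure 117 mm over their backs; the gripper's body (75 mm by 190 mm) begins 51 mm behind the grasp point.
Start: joints at [-1.378, 0.469, -0.049, 1.532, 0.024, 1.141, -0.082], TCP at [148.447, 658.492, 236.573] pointing down, gripper open.
Joint ranges: [-2.59, 2.59], [-0.33, 1.99], [-1.39, 1.29], [0.1, 2.45], [-1.04, 4.18], [0.21, 1.99], [-2.66, 2.66]. Speed limits (rad/s): [2.57, 2.57, 3.14, 3.14, 3.14, 3.14, 3.14].

## Interface

Orientations are given as a unit quaternion [w, x, y, z].
In Python, from station import monitor, optics, close_job gives the robot as it stands.
- The arm moves only by the shell command python3 -m handwheel 'ROWS' [FORCE]. ROWS is JSON, a list that holds one entry, the list of rows, each a list of 7 numbers: the shift along the tool's x, y, z normalised to -1 to 1, where 1 is 1 m, then the turn, a rotation vector about the tool's x, y, z normalised to -1 to 1, where 1 is 360 degrees, then the closure, from -1 (fully open) to 1 (shut). In form: [[[dx, dy, dz, rx, ry, rz, grip], ...]]. A call has exactly 8 rows; each row is the pose to reach, as a shift and turn from the pose commanded when the call began, along the tool's axes at that moment, turning the shorter way round; what a row does not reach only later rows make up. A row lasts 1/12 s, in which the tool goes at most 41.7 mm and 7.16 degrees, less where a joint would pass 70% of its speed; a pose out of reach is approached as far as the arm can. A call with a number of a shift or a turn outside -1 to 1 is refused whole. A call with a gripper value outside its range is refused whole. The fingers move at their own pace and stop on an object; FORCE is the grip in N (left out, the last holds). Time passes only in rows, so rows that repeat a pose let the fingers close, or fill a call up. It gives the time, the measured TCP pose, the force, the opening and the grip force at its end, in the units of the state.
- monitor.state(): the state, without advancing time (a new reading comes with each control period).
- optics.read_camera(name): name is "scene" or "top"; returns (picture, depth): 420x560x3 uint8, red, green, blue; 420x560 float32, mm along the optical axis (not along the pixel's ray), 0 where there is no reading.
- optics.get_calibration(name): a dict with "intrinsics" (3x3 intrinsics, pixels), "R" (3x3) and "t" (3): a world point X has camera coordinates R X + t. Camera axes: x right, y down, z forward; pixel columns grow to the right and rows downward; lengths in mm; the calibration is good to about 2 mm. A picture is of the moment at which its call begins. get_calibration takes no time and is no camera call.
- close_job(): hands the job in; it is judged then, once.
Trained networks look in the newest picture that a camera, given by its name, has taken for a name from the list of things; names that differ only in an ending like _2 or _b are one class to them, and where a whole thing is asked for, a point or a joint stands for the part that bears it (a point fixed in the world has none). Each returns a list of dicts, best first, with "p" (0 to 1); they miss things now and then, are a little off and sometimes report something else, mostly with a low value. They report only what shows in the picture. A call takes as long as a camera call. They do not tell look-alikes from the thing itself.
- optics.find_in(camera, target): "box" ([left, top, width, height] as shares, 0 to 1, of the picture: columns of its width, rows of its height, round what is visible of it).
- optics.cut_out(camera, target): "region" (420x560 bool, what is visible of it) and "box" ([left, top, width, height] as shares, 0 to 1, of the picture: columns of its width, rows of its height, round what is visible of it).
- optics.pinpoint(camera, target): "xy" ([column, row] as shares, 0 to 1, of the picture: columns of its width, rows of its height: a listed point, or the origin of a listed thing).
The state is a dict: "clock": time; "joint_positions": joint angles; "joint_vel": joint speeds; "joint_efforts": joint torques, N m; "tcp_pos": TCP position; "tcp_rot": TCP orientation; "ft_force": force on the tool from outside, world axes, zero at the start; "wrist_torque": the same for the moment, N m; "width": finger opening in mm; "grip_force": force on a finger pad.
Only numpy, scipy, OpenCV 4.12 (cv2) and the standard library are available. Lean on these libraries where they do the work, as an engineer would, in place of code of your own. Each camera call takes 0.05 s, during which the arm holds its last target. There are 200 camera calls.

## Working session

There is one attempt and no reset: what is moved stays moved. The work goes in short steps, Python scripts to look and compute and a shell command to move; the robot and the scene stay as the last step left them, time stands still between calls to the robot, and variables do not carry over. Pictures are saved under pics/ and viewed, at most 10 in all, crops included, and the job is handed in when it is done.

```bash
mkdir -p pics; cat > h.py <<'E'
import numpy as np, cv2
from station import monitor, optics
def cam(n):
    p,d=optics.read_camera(n); return p,d,optics.get_calibration(n)
def world(c,u,v,z):
    K,R,t=[np.array(c[k],float) for k in("intrinsics","R","t")]
    return R.T@(np.linalg.inv(K)@[u,v,1]*z-t)
def cloud(c,d):
    K,R,t=[np.array(c[k],float) for k in("intrinsics","R","t")]
    v,u=np.mgrid[:d.shape[0],:d.shape[1]]
    P=np.stack([u,v,np.ones_like(u)],-1)@np.linalg.inv(K).T*d[...,None]
    return (P-t)@R
def proj(c,X):
    K,R,t=[np.array(c[k],float) for k in("intrinsics","R","t")]
    p=K@(R@np.array(X,float)+t); return p[:2]/p[2]
E
python3 - <<'E'
from h import *
for n in("scene","top"):
    p,d,c=cam(n); cv2.imwrite(f"pics/{n}0.png",p[...,::-1]); np.savez(f"{n}0.npz",p=p,d=d)
    R,t=np.array(c["R"]),np.array(c["t"]); print(n,-R.T@t,R[2],(d>0).mean())
print(monitor.state())
E
```

```text
scene [1056.62417767  805.2690954   882.73148928] [-0.40801642 -0.65044982 -0.64065407] 0.9869727891156462
top [ 442.70575717  -10.90779718 1331.63327974] [ 0.10678756 -0.01147161 -0.99421568] 0.9956632653061225
{'clock': 0.1, 'joint_positions': array([-1.37787268,  0.46937186, -0.0486039 ,  1.53356963,  0.02411755,
        1.14101412, -0.08230056]), 'joint_vel': array([ 0.00016602, -0.00086716,  0.00043916, -0.00188037, -0.00051631,
        0.00142331, -0.00012917]), 'joint_efforts': array([ 1.48436275e-04, -5.09172106e+01, -8.13186402e-02, -2.36827272e+01,
       -6.14887057e-02,  3.45084246e-02,  8.87125202e-05]), 'tcp_pos': array([148.37801116, 657.95925053, 235.59897404]), 'tcp_rot': array([-6.13365299e-05,  1.10662829e-01,  9.93857610e-01, -8.86210383e-04]), 'ft_force': array([-0.18960747,  0.60971622, -0.38824202]), 'wrist_torque': array([-0.02281032,  0.00336445, -0.01208406]), 'grip_force': 0.0, 'width': 87.17393318339609}
```

View pics/scene0.png

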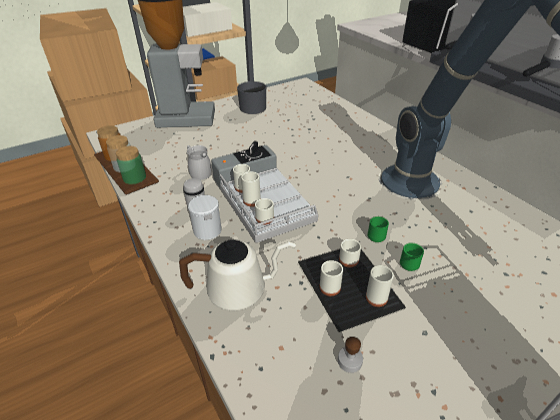

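View pics/top0.png

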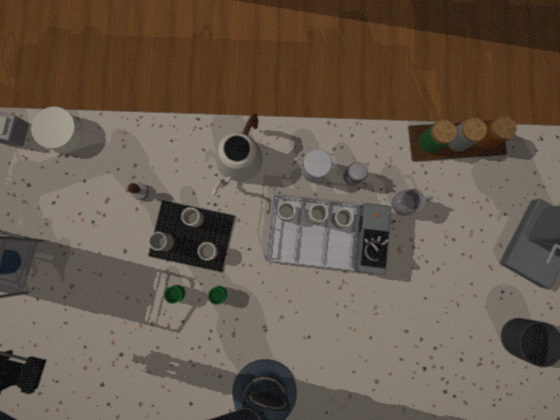

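The scene picture shows three white tumblers on the black mat at about (331,277), (349,252) and (379,286). Two green look-alikes stand off the mat at (378,229) and (412,257). The row tumblers are at (241,176), (251,187) and (264,210). In the top view the mat tumblers are at (192,216), (161,241) and (207,251), the row tumblers at (287,210), (318,212) and (344,216), and the dial at (375,248). The white ones are the ones I want; the greens are excluded.

```bash
python3 - <<'E'
from h import *
top=np.load("top0.npz"); c=optics.get_calibration("top"); W=cloud(c,top["d"])
def rim(u,v,r=20):
    S=W[v-r:v+r,u-r:u+r].reshape(-1,3)
    X0=W[v-3:v+4,u-3:u+4].reshape(-1,3).mean(0)
    S=S[np.hypot(*(S-X0)[:,:2].T)<45]; zt=np.percentile(S[:,2],97)
    P=S[S[:,2]>zt-6].astype(np.float32); (x,y),rad=cv2.minEnclosingCircle(P[:,:2]); 
    return np.round([x,y,rad,zt,len(P)],1)
for n,(u,v) in dict(m1=(192,216),m2=(161,241),m3=(207,251),rL=(287,210),rM=(318,212),rR=(344,216)).items(): print(n,rim(u,v))
for n in["new_short_mid","new_medium_mid","new_tall_mid","row_short_mid","row_medium_mid","row_tall_mid","free_left","free_middle","free_right","warmer","dial_grip","mat","kettle","tin","tamper"]:
    r=optics.pinpoint("top",n); print(n,[(np.round(np.array(q["xy"])*[560,420],1).tolist(),round(q["p"],2)) for q in r[:4]])
# plate corner points & housing
P=W.reshape(-1,3); 
for lo,hi,nm in((90,108,"housing"),):
    m=(P[:,2]>lo)&(P[:,2]<hi); u=np.tile(np.arange(560),420); v=np.repeat(np.arange(420),560)
    m&=(u>355)&(u<395)&(v>200)&(v<278); Q=P[m].astype(np.float32); print(nm,cv2.minAreaRect(Q[:,:2]),m.sum())
im=cv2.resize(top["p"][180:300,140:400,::-1],None,fx=3,fy=3,interpolation=cv2.INTER_CUBIC)
cv2.imwrite("pics/c1.png",cv2.convertScaleAbs(im,alpha=1.5,beta=20))
E
```

```text
Traceback (most recent call last):
cv2.error: OpenCV(4.12.0) /io/opencv/modules/imgproc/src/shapedescr.cpp:201: error: (-215:Assertion failed) count >= 0 && (depth == CV_32F || depth == CV_32S) in function 'minEnclosingCircle'
```

```bash
cat > m.py <<'E'
from h import *
top=np.load("top0.npz"); c=optics.get_calibration("top"); W=cloud(c,top["d"])
def rim(u,v,r=20):
    S=W[v-r:v+r,u-r:u+r].reshape(-1,3)
    X0=W[v-3:v+4,u-3:u+4].reshape(-1,3).mean(0)
    S=S[np.hypot(*(S-X0)[:,:2].T)<45]; zt=np.percentile(S[:,2],97)
    P=np.ascontiguousarray(S[S[:,2]>zt-6][:,:2],dtype=np.float32); (x,y),rad=cv2.minEnclosingCircle(P) 
    return np.round([x,y,rad,zt,len(P)],1)
for n,(u,v) in dict(m1=(192,216),m2=(161,241),m3=(207,251),rL=(287,210),rM=(318,212),rR=(344,216)).items(): print(n,rim(u,v))
for n in["new_short_mid","new_medium_mid","new_tall_mid","row_short_mid","row_medium_mid","row_tall_mid","free_left","free_middle","free_right","warmer","dial_grip","mat","kettle","tin","tamper"]:
    if n=="new_short_mid": optics.read_camera("top")
    r=optics.pinpoint("top",n); print(n,[(np.round(np.array(q["xy"])*[560,420],1).tolist(),round(q["p"],2)) for q in r[:4]])
P=W.reshape(-1,3); u=np.tile(np.arange(560),420); v=np.repeat(np.arange(420),560)
m=(P[:,2]>90)&(P[:,2]<108)&(u>355)&(u<395)&(v>200)&(v<278)
print("housing",cv2.minAreaRect(np.ascontiguousarray(P[m][:,:2],dtype=np.float32)),m.sum())
im=cv2.resize(top["p"][180:300,140:400,::-1],None,fx=3,fy=3,interpolation=cv2.INTER_CUBIC)
cv2.imwrite("pics/c1.png",cv2.convertScaleAbs(im,alpha=1.5,beta=20))
E
python3 m.py
```

```text
m1 [568.3 255.5  29.   91.   65. ]
m2 [485.  350.   29.3 111.7  73. ]
m3 [459.5 200.6  28.8  71.8  61. ]
rL [595.6 -54.   28.7 110.7  67. ]
rM [ 586.9 -154.4   28.8  150.6   70. ]
rR [ 577.4 -236.8   28.9  130.    69. ]
new_short_mid [([214.3, 295.6], 0.85), ([176.4, 290.3], 0.6), ([207.8, 249.4], 0.52)]
new_medium_mid [([193.6, 217.1], 0.58)]
new_tall_mid [([207.2, 253.1], 0.39)]
row_short_mid [([286.1, 207.7], 0.56), ([161.6, 241.7], 0.15)]
row_medium_mid [([338.4, 215.0], 0.78)]
row_tall_mid [([318.0, 211.8], 0.72)]
free_left [([285.8, 245.4], 0.75), ([285.8, 208.1], 0.59)]
free_middle [([309.0, 246.1], 0.82), ([336.2, 250.2], 0.17)]
free_right [([337.4, 250.2], 0.7)]
warmer [([321.8, 231.1], 0.94)]
dial_grip [([377.2, 248.1], 0.79), ([208.9, 250.4], 0.6)]
mat [([191.1, 234.3], 0.8)]
kettle [([314.2, 211.3], 0.36)]
tin [([316.2, 169.0], 0.66), ([194.0, 220.7], 0.63)]
tamper [([141.7, 187.5], 0.55), ([349.2, 174.1], 0.55)]
housing ((515.325439453125, -342.6214294433594), (91.18724060058594, 224.8667449951172), 85.06346130371094) 1689
```

View pics/c1.png

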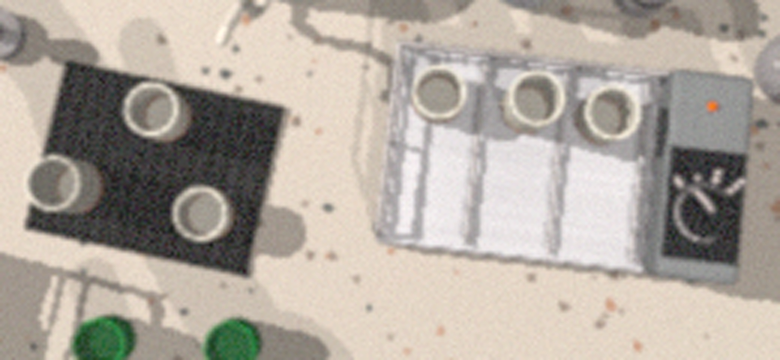

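The close crop confirms the choice. Top-view crop: mat tumblers short at (202,213), medium at (155,110), tall at (55,183), all white. Greens at (105,340) and (232,340) are excluded. The rows hold short on the left (438,93), tall in the middle (533,98) and medium on the right (608,113). The dial's white line points about 45° left, which is off.

```bash
cat >> h.py <<'E'
from scipy.spatial.transform import Rotation as Ro
O=np.array([528.2,-193.2]); YAW=-4.94
def wm(x,y):
    a=np.radians(YAW); return O+[x*np.cos(a)-y*np.sin(a),x*np.sin(a)+y*np.cos(a)]
def to(p,yaw=YAW,q=True):
    "shift (m) and turn (/360) from the present pose; p = tcp target, yaw of tool y in deg"
    s=monitor.state(); w,x,y,z=s["tcp_rot"]; R0=Ro.from_quat([x,y,z,w])
    a=np.radians(yaw); Y=np.array([np.cos(a),np.sin(a),0]); Z=np.array([0,0,-1.]); R1=Ro.from_matrix(np.stack([np.cross(Y,Z),Y,Z],1))
    print("shift",np.round(R0.inv().apply(np.array(p)-s["tcp_pos"])/1000,4),"turn",np.round((R0.inv()*R1).as_rotvec()/2/np.pi,4),"| tcp",np.round(s["tcp_pos"],1),"w",round(s["width"],1),"g",round(s["grip_force"],1),"t",round(s["clock"],2))
E
python3 - <<'E'
from h import *
to((459.5,200.6,200))
for n,y in(("R",-42),("M",50),("L",142)): print(n,wm(-52.5,y))
for f in("top","scene"):
    W=cloud(optics.get_calibration(f),np.load(f+"0.npz")["d"]).reshape(-1,3)
    m=(W[:,2]>95)&(W[:,2]<200)&(W[:,0]>570)&(W[:,0]<720)&(abs(W[:,1]-230)<90); Q=W[m]
    Q=Q[np.hypot(Q[:,0]-568,Q[:,1]-255)>35]
    print(f,len(Q)); [print(x,Q[(Q[:,0]>=x)&(Q[:,0]<x+20)][:,1:].min(0).round() ,Q[(Q[:,0]>=x)&(Q[:,0]<x+20)][:,1:].max(0).round()) for x in range(570,720,20) if ((Q[:,0]>=x)&(Q[:,0]<x+20)).any()]
# dial
top=np.load("top0.npz");W=cloud(optics.get_calibration("top"),top["d"])[225:275,355:395].reshape(-1,3)
B=W[(W[:,2]>128)&(W[:,2]<150)]; print("bar",len(B),cv2.minAreaRect(np.ascontiguousarray(B[:,:2],dtype=np.float32)),B.mean(0))
E
```

```text
shift [-0.4041 -0.3783  0.0365] turn [ 0.     -0.      0.2284] | tcp [148.4 658.5 236.6] w 86.6 g 0.0 t 0.9
R [ 472.27829113 -230.52308236]
M [ 480.20063952 -138.86482361]
L [488.12298791 -47.20656487]
top 81
630 [163. 141.] [180. 157.]
650 [155. 143.] [172. 157.]
670 [148.  96.] [165. 150.]
scene 163
630 [168. 141.] [184. 158.]
650 [161. 142.] [178. 160.]
670 [155.  96.] [169. 152.]
690 [153.  95.] [160. 115.]
bar 101 ((475.7146301269531, -338.3173522949219), (53.586875915527344, 16.807266235351562), 39.18037033081055) [ 475.10741559 -338.08145986  138.59316288]
```

```bash
python3 -m handwheel '[[[-0.02,-0.02,0,0,0,0.012,-1],[-0.05,-0.047,0,0,0,0.028,-1],[-0.08,-0.075,0,0,0,0.045,-1],[-0.11,-0.103,0,0,0,0.062,-1],[-0.14,-0.131,0,0,0,0.079,-1],[-0.17,-0.159,0,0,0,0.096,-1],[-0.2,-0.187,0,0,0,0.113,-1],[-0.22,-0.205,0,0,0,0.124,-1]]]' 20; python3 -c "
from h import *
to((459.5,200.6,200))"
```

```text
clock: 1.57
tcp_pos: [320.4, 406.2, 236.9]
tcp_rot: [0.001, 0.484, 0.875, -0.0]
ft_force: [0.5, 0.6, 0.5]
width: 86.9
grip_force: 0.0
shift [-0.248   0.0083  0.0372] turn [1.00e-04 1.00e-04 1.03e-01] | tcp [320.4 406.2 236.9] w 86.9 g 0.0 t 1.57
```

```bash
python3 -m handwheel '[[[-0.035,0.001,0.01,0,0,0.016,-1],[-0.075,0.002,0.02,0,0,0.034,-1],[-0.115,0.004,0.03,0,0,0.051,-1],[-0.155,0.005,0.04,0,0,0.068,-1],[-0.195,0.007,0.06,0,0,0.085,-1],[-0.23,0.008,0.08,0,0,0.1,-1],[-0.248,0.0083,0.1,0,0,0.103,-1],[-0.248,0.0083,0.11,0,0,0.103,-1]]]'; python3 -c "
from h import *
to((459.5,200.6,46))"
```

```text
clock: 2.23
tcp_pos: [460.4, 200.5, 125.0]
tcp_rot: [0.001, 0.737, 0.676, -0.001]
ft_force: [0.2, 0.0, 0.5]
width: 86.7
grip_force: 0.0
shift [ 0.0003 -0.0009  0.079 ] turn [-0.      0.0005  0.    ] | tcp [460.4 200.5 125. ] w 86.7 g 0.0 t 2.23
```

```bash
python3 -m handwheel '[[[0,0,0.012,0,0,0,-1],[0,-0.001,0.03,0,0,0,-1],[0,-0.001,0.05,0,0,0,-1],[0,-0.001,0.068,0,0,0,-1],[0,-0.001,0.077,0,0,0,-1],[0,-0.001,0.079,0,0,0,-1],[0,-0.001,0.079,0,0,0,0],[0,-0.001,0.079,0,0,0,1]]]' 20;  python3 -m handwheel '[[[0,0,0,0,0,0,1],[0,0,0,0,0,0,1],[0,0,0,0,0,0,1],[0,0,0,0,0,0,1],[0,0,0,0,0,0,1],[0,0,0,0,0,0,1],[0,0,0,0,0,0,1],[0,0,0,0,0,0,1]]]' 20; python3 -c "
from h import *
to((488.1,-47.2,180))"
```

```text
clock: 2.9
tcp_pos: [458.3, 206.4, 48.3]
tcp_rot: [0.0, 0.734, 0.679, 0.001]
ft_force: [-0.3, 0.2, 0.1]
width: 80.0
grip_force: 0.0
clock: 3.57
tcp_pos: [458.5, 206.1, 48.2]
tcp_rot: [0.0, 0.734, 0.679, 0.001]
ft_force: [-0.4, -1.6, 6.2]
width: 56.8
grip_force: 20.0
shift [-0.2501  0.0492 -0.132 ] turn [ 0.0002 -0.0002  0.0014] | tcp [458.5 206.1  48.2] w 56.8 g 20.0 t 3.57
```

```bash
python3 -m handwheel '[[[0,0,0,0,0,0,0.2],[0,0,0,0,0,0,-0.2],[0,0,0,0,0,0,-0.6],[0,0,0,0,0,0,-0.6],[-0.002,0,0,0,0,0,-0.6],[-0.004,0,0,0,0,0,-0.6],[-0.0055,0.001,0,0,0,0,-0.6],[-0.0055,0.001,0,0,0,0,-0.6]]]' 20;  python3 -m handwheel '[[[0,0,0,0,0,0,-0.6],[0,0,0,0,0,0,0],[0,0,0,0,0,0,1],[0,0,0,0,0,0,1],[0,0,0,0,0,0,1],[0,0,0,0,0,0,1],[0,0,0,0,0,0,1],[0,0,0,0,0,0,1]]]' 20; python3 -c "
from h import *
to((488.1,-47.2,180))"
```

```text
clock: 4.23
tcp_pos: [458.3, 199.7, 47.4]
tcp_rot: [0.0, 0.734, 0.679, -0.0]
ft_force: [1.0, -1.1, 0.1]
width: 69.3
grip_force: 0.0
clock: 4.9
tcp_pos: [458.3, 200.4, 47.5]
tcp_rot: [-0.0, 0.734, 0.679, 0.0]
ft_force: [-0.8, -0.3, -0.2]
width: 57.2
grip_force: 19.9
shift [-0.2445  0.0488 -0.1325] turn [-0.     -0.      0.0014] | tcp [458.3 200.4  47.5] w 57.2 g 19.9 t 4.9
```

```bash
python3 -m handwheel '[[[0,0,-0.008,0,0,0,1],[0,0,-0.03,0,0,0,1],[0,0,-0.06,0,0,0,1],[-0.01,0.002,-0.09,0,0,0,1],[-0.035,0.007,-0.115,0,0,0,1],[-0.07,0.014,-0.13,0,0,0,1],[-0.105,0.021,-0.1325,0,0,0,1],[-0.14,0.028,-0.1325,0,0,0.001,1]]]' 20;  python3 -m handwheel '[[[-0.035,0.007,0,0,0,0,1],[-0.065,0.013,0,0,0,0,1],[-0.088,0.018,0,0,0,0,1],[-0.1,0.02,0,0,0,0,1],[-0.1045,0.0208,0,0,0,0,1],[-0.1045,0.0208,0,0,0,0,1],[-0.1045,0.0208,0,0,0,0,1],[-0.1045,0.0208,0,0,0,0,1]]]' 20; python3 -c "
from h import *
to((488.1,-47.2,86.5))
p,d,c=cam('scene'); cv2.imwrite('pics/s1.png',cv2.resize(p[120:300,150:420,::-1],None,fx=2.5,fy=2.5))"
```

```text
clock: 5.57
tcp_pos: [476.1, 57.3, 182.0]
tcp_rot: [0.001, 0.736, 0.677, 0.002]
ft_force: [0.9, 0.3, -2.1]
width: 56.6
grip_force: 19.9
clock: 6.23
tcp_pos: [487.3, -45.8, 179.9]
tcp_rot: [-0.0, 0.735, 0.678, 0.0]
ft_force: [0.4, 0.7, -0.9]
width: 57.0
grip_force: 19.9
shift [-0.0014  0.001   0.0934] turn [-0.0001 -0.0001  0.0008] | tcp [487.3 -45.8 179.9] w 57.0 g 19.9 t 6.23
```

View pics/s1.png

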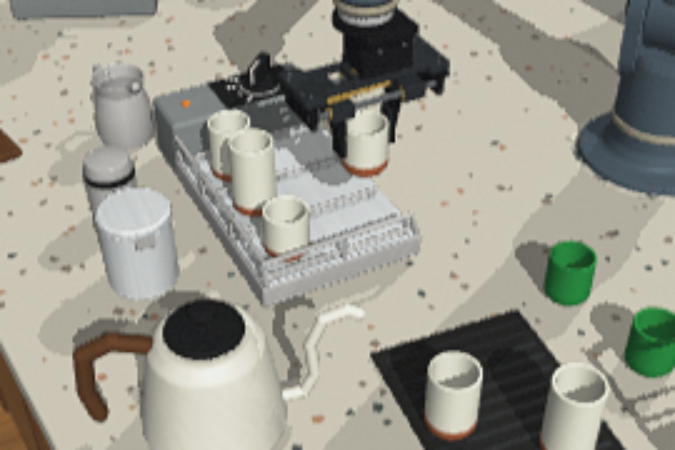

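The short tumbler hangs upright in the gripper at about (366,140) in the crop, over the left row and clear of the neighbours. I'll lower it.

```bash
python3 -m handwheel '[[[0,0,0.01,0,0,0,1],[-0.001,0.001,0.03,0,0,0,1],[-0.001,0.001,0.052,0,0,0,1],[-0.001,0.001,0.07,0,0,0,1],[-0.001,0.001,0.08,0,0,0,1],[-0.001,0.001,0.086,0,0,0,1],[-0.001,0.001,0.088,0,0,0,1],[-0.001,0.001,0.088,0,0,0,1]]]';  python3 -m handwheel '[[[0,0,0.001,0,0,0,1],[0,0,0.002,0,0,0,1],[0,0,0.003,0,0,0,1],[0,0,0.004,0,0,0,1],[0,0,0.0045,0,0,0,1],[0,0,0.005,0,0,0,1],[0,0,0.0055,0,0,0,1],[0,0,0.0055,0,0,0,1]]]'; python3 -c "
from h import *
to((488.1,-47.2,86.5))"
```

```text
clock: 6.95
tcp_pos: [488.5, -48.3, 91.9]
tcp_rot: [-0.0, 0.736, 0.677, -0.0]
ft_force: [-0.4, -0.2, -0.7]
width: 56.9
grip_force: 19.9
clock: 7.62
tcp_pos: [488.4, -48.4, 86.5]
tcp_rot: [-0.0, 0.736, 0.677, 0.0]
ft_force: [0.3, 0.2, -2.0]
width: 57.0
grip_force: 19.9
shift [ 0.0011 -0.0004  0.    ] turn [ 0.     -0.      0.0004] | tcp [488.4 -48.4  86.5] w 57.0 g 19.9 t 7.62
```

```bash
python3 -m handwheel '[[[0,0,0.0003,0,0,0,1],[0,0,0.0006,0,0,0,1],[0,0,0.001,0,0,0,1],[0,0,0.0013,0,0,0,1],[0,0,0.0016,0,0,0,1],[0,0,0.002,0,0,0,1],[0,0,0.002,0,0,0,1],[0,0,0.002,0,0,0,1]]]'
```

```text
clock: 8.28
tcp_pos: [488.5, -48.4, 86.4]
tcp_rot: [-0.001, 0.736, 0.677, 0.001]
ft_force: [-5.7, 1.0, 18.6]
width: 57.0
grip_force: 20.0
```

```bash
python3 -m handwheel '[[[0,0,-0.001,0,0,0,1],[0,0,-0.0017,0,0,0,1],[0,0,-0.0017,0,0,0,0.2],[0,0,-0.0017,0,0,0,-0.2],[0,0,-0.0017,0,0,0,-0.5],[0,0,-0.0017,0,0,0,-0.65],[0,0,-0.0017,0,0,0,-0.65],[0,0,-0.0017,0,0,0,-0.65]]]';  python3 -m handwheel '[[[0,0,-0.008,0,0,0,-0.65],[0,0,-0.025,0,0,0,-0.65],[0,0,-0.045,0,0,0,-0.65],[0,0,-0.07,0,0,0,-0.65],[0,0,-0.09,0,0,0,-0.8],[0,0,-0.1,0,0,0,-1],[0,0,-0.103,0,0,0,-1],[0,0,-0.103,0,0,0,-1]]]'; python3 -c "
from h import *
to((568.3,255.5,160))"
```

```text
clock: 8.95
tcp_pos: [488.3, -48.4, 85.9]
tcp_rot: [-0.0, 0.736, 0.677, -0.0]
ft_force: [-0.1, 0.5, -0.7]
width: 70.5
grip_force: 0.0
clock: 9.62
tcp_pos: [488.5, -48.3, 189.7]
tcp_rot: [0.0, 0.736, 0.677, 0.001]
ft_force: [-0.2, -0.6, -0.4]
width: 85.3
grip_force: 0.0
shift [0.3093 0.0542 0.0299] turn [ 0.0002 -0.0001  0.0005] | tcp [488.5 -48.3 189.7] w 85.3 g 0.0 t 9.62
```

```bash
python3 -m handwheel '[[[0.02,0.004,0,0,0,0,-1],[0.055,0.01,0.004,0,0,0,-1],[0.095,0.017,0.01,0,0,0,-1],[0.135,0.024,0.015,0,0,0,-1],[0.175,0.031,0.02,0,0,0,-1],[0.215,0.038,0.025,0,0,0,-1],[0.255,0.045,0.03,0,0,0,-1],[0.285,0.05,0.03,0,0,0,-1]]]';  python3 -m handwheel '[[[0.017,0.003,0,0,0,0,-1],[0.0243,0.0042,0,0,0,0,-1],[0.0243,0.0042,0,0,0,0,-1],[0.0243,0.0042,0,0,0,0,-1],[0.0243,0.0042,0,0,0,0,-1],[0.0243,0.0042,0,0,0,0,-1],[0.0243,0.0042,0,0,0,0,-1],[0.0243,0.0042,0,0,0,0,-1]]]'; python3 -c "
from h import *
to((568.3,255.5,59))"
```

```text
clock: 10.28
tcp_pos: [560.5, 235.2, 156.0]
tcp_rot: [-0.001, 0.735, 0.678, -0.002]
ft_force: [-0.3, -0.2, -0.5]
width: 87.2
grip_force: 0.0
clock: 10.95
tcp_pos: [568.2, 254.3, 159.5]
tcp_rot: [-0.0, 0.737, 0.676, 0.0]
ft_force: [0.6, 0.1, 0.7]
width: 86.8
grip_force: 0.0
shift [ 1.200e-03 -1.000e-04  1.005e-01] turn [ 0.     -0.      0.0002] | tcp [568.2 254.3 159.5] w 86.8 g 0.0 t 10.95
```

```bash
python3 -m handwheel '[[[0,0,0.012,0,0,0,-1],[0.001,0,0.035,0,0,0,-1],[0.001,0,0.06,0,0,0,-1],[0.001,0,0.08,0,0,0,-1],[0.001,0,0.095,0,0,0,-1],[0.001,0,0.1,0,0,0,-1],[0.001,0,0.1005,0,0,0,-1],[0.001,0,0.1005,0,0,0,-1]]]';  python3 -m handwheel '[[[0,0,0,0,0,0,-0.5],[0,0,0,0,0,0,0],[0,0,0,0,0,0,1],[0,0,0,0,0,0,1],[0,0,0,0,0,0,1],[0,0,0,0,0,0,1],[0,0,0,0,0,0,1],[0,0,0,0,0,0,1]]]' 22; python3 -c "
from h import *
to((472.3,-230.5,195))"
```

```text
clock: 11.62
tcp_pos: [568.5, 256.2, 58.7]
tcp_rot: [0.0, 0.736, 0.677, 0.0]
ft_force: [0.7, -0.8, 0.8]
width: 87.1
grip_force: 0.0
clock: 12.28
tcp_pos: [569.0, 256.5, 59.2]
tcp_rot: [0.0, 0.736, 0.677, 0.001]
ft_force: [1.6, -0.2, 2.6]
width: 57.2
grip_force: 22.0
shift [-0.4933 -0.0554 -0.1362] turn [ 0.0002 -0.0001  0.0004] | tcp [569.  256.5  59.2] w 57.2 g 22.0 t 12.28
```

```bash
python3 -m handwheel '[[[0,0,-0.008,0,0,0,1],[0,0,-0.03,0,0,0,1],[0,0,-0.06,0,0,0,1],[-0.012,-0.001,-0.09,0,0,0,1],[-0.038,-0.004,-0.115,0,0,0,1],[-0.073,-0.008,-0.132,0,0,0,1],[-0.11,-0.012,-0.136,0,0,0,1],[-0.148,-0.016,-0.136,0,0,0,1]]]';  python3 -m handwheel '[[[-0.038,-0.004,0,0,0,0,1],[-0.076,-0.008,0,0,0,0,1],[-0.114,-0.013,0,0,0,0,1],[-0.152,-0.017,0,0,0,0,1],[-0.19,-0.021,0,0,0,0,1],[-0.228,-0.025,0,0,0,0,1],[-0.264,-0.03,0,0,0,0,1],[-0.295,-0.033,0,0,0,0,1]]]';  python3 -m handwheel '[[[-0.023,-0.003,0,0,0,0,1],[-0.04,-0.005,0,0,0,0,1],[-0.0485,-0.006,0,0,0,0,1],[-0.0503,-0.0062,0,0,0,0,1],[-0.0503,-0.0062,0,0,0,0,1],[-0.0503,-0.0062,0,0,0,0,1],[-0.0503,-0.0062,0,0,0,0,1],[-0.0503,-0.0062,0,0,0,0,1]]]'; python3 -c "
from h import *
to((472.3,-230.5,98.2))"
```

```text
clock: 12.95
tcp_pos: [539.7, 109.3, 196.5]
tcp_rot: [0.0, 0.736, 0.678, 0.001]
ft_force: [0.9, -0.7, -3.0]
width: 57.4
grip_force: 22.0
clock: 13.62
tcp_pos: [480.3, -183.3, 194.7]
tcp_rot: [-0.001, 0.737, 0.676, -0.0]
ft_force: [0.5, 0.6, -2.2]
width: 57.4
grip_force: 22.0
clock: 14.28
tcp_pos: [472.5, -229.3, 194.6]
tcp_rot: [-0.0, 0.735, 0.678, 0.0]
ft_force: [-0.1, 0.3, -2.0]
width: 57.7
grip_force: 22.0
shift [-0.0013 -0.0001  0.0964] turn [-0.0001 -0.0001  0.0008] | tcp [ 472.5 -229.3  194.6] w 57.7 g 22.0 t 14.28
```

```bash
python3 -m handwheel '[[[0,0,0.01,0,0,0,1],[-0.001,0,0.03,0,0,0,1],[-0.001,0,0.052,0,0,0,1],[-0.001,0,0.072,0,0,0,1],[-0.001,0,0.084,0,0,0,1],[-0.001,0,0.09,0,0,0,1],[-0.001,0,0.0915,0,0,0,1],[-0.001,0,0.0915,0,0,0,1]]]';  python3 -m handwheel '[[[0,0,0.001,0,0,0,1],[0,0,0.002,0,0,0,1],[0,0,0.003,0,0,0,1],[0,0,0.0035,0,0,0,1],[0,0,0.004,0,0,0,1],[0,0,0.0045,0,0,0,1],[0,0,0.005,0,0,0,1],[0,0,0.005,0,0,0,1]]]'; python3 -c "
from h import *
to((472.3,-230.5,98.2))"
```

```text
clock: 14.95
tcp_pos: [472.2, -231.8, 103.2]
tcp_rot: [0.0, 0.736, 0.677, -0.0]
ft_force: [-0.6, 0.4, -1.8]
width: 57.1
grip_force: 22.0
clock: 15.62
tcp_pos: [472.1, -231.6, 98.2]
tcp_rot: [-0.0, 0.736, 0.677, 0.0]
ft_force: [-0.3, 0.1, -2.3]
width: 57.3
grip_force: 22.0
shift [0.0012 0.0001 0.    ] turn [ 0.     -0.      0.0004] | tcp [ 472.1 -231.6   98.2] w 57.3 g 22.0 t 15.62
```

```bash
python3 -m handwheel '[[[0,0,0.0002,0,0,0,1],[0,0,0.0004,0,0,0,1],[0,0,0.0006,0,0,0,1],[0,0,0.0008,0,0,0,1],[0,0,0.001,0,0,0,1],[0,0,0.001,0,0,0,1],[0,0,0.001,0,0,0,1],[0,0,0.001,0,0,0,1]]]'
```

```text
clock: 16.28
tcp_pos: [472.2, -231.8, 98.1]
tcp_rot: [0.0, 0.736, 0.677, 0.0]
ft_force: [-2.4, 1.6, 6.2]
width: 57.3
grip_force: 22.0
```

```bash
python3 -m handwheel '[[[0,0,-0.0005,0,0,0,1],[0,0,-0.0007,0,0,0,1],[0,0,-0.0007,0,0,0,0.2],[0,0,-0.0007,0,0,0,-0.2],[0,0,-0.0007,0,0,0,-0.5],[0,0,-0.0007,0,0,0,-0.65],[0,0,-0.0007,0,0,0,-0.65],[0,0,-0.0007,0,0,0,-0.65]]]';  python3 -m handwheel '[[[0,0,-0.008,0,0,0,-0.65],[0,0,-0.025,0,0,0,-0.65],[0,0,-0.045,0,0,0,-0.65],[0,0,-0.07,0,0,0,-0.65],[0,0,-0.09,0,0,0,-0.8],[0,0,-0.1,0,0,0,-1],[0,0,-0.103,0,0,0,-1],[0,0,-0.103,0,0,0,-1]]]'; python3 -c "
from h import *
to((485,350,180))"
```

```text
clock: 16.95
tcp_pos: [472.0, -231.6, 97.7]
tcp_rot: [-0.0, 0.736, 0.677, -0.0]
ft_force: [0.5, -0.1, -0.4]
width: 70.0
grip_force: 0.0
clock: 17.62
tcp_pos: [472.2, -231.6, 201.4]
tcp_rot: [0.0, 0.736, 0.677, 0.0]
ft_force: [0.8, 0.5, -0.0]
width: 85.7
grip_force: 0.0
shift [ 0.5807 -0.0357  0.0214] turn [ 0.0002 -0.      0.0005] | tcp [ 472.2 -231.6  201.4] w 85.7 g 0.0 t 17.62
```

```bash
python3 -m handwheel '[[[0.015,-0.001,0,0,0,0,-1],[0.045,-0.003,0,0,0,0,-1],[0.08,-0.005,0,0,0,0,-1],[0.12,-0.007,0,0,0,0,-1],[0.16,-0.01,0,0,0,0,-1],[0.2,-0.012,0,0,0,0,-1],[0.24,-0.015,0,0,0,0,-1],[0.28,-0.017,0,0,0,0,-1]]]';  python3 -m handwheel '[[[0.04,-0.002,0.002,0,0,0,-1],[0.08,-0.005,0.005,0,0,0,-1],[0.12,-0.007,0.008,0,0,0,-1],[0.16,-0.01,0.01,0,0,0,-1],[0.2,-0.012,0.013,0,0,0,-1],[0.235,-0.014,0.016,0,0,0,-1],[0.265,-0.016,0.02,0,0,0,-1],[0.285,-0.018,0.0214,0,0,0,-1]]]';  python3 -m handwheel '[[[0.012,-0.0005,0,0,0,0,-1],[0.0157,-0.0007,0,0,0,0,-1],[0.0157,-0.0007,0,0,0,0,-1],[0.0157,-0.0007,0,0,0,0,-1],[0.0157,-0.0007,0,0,0,0,-1],[0.0157,-0.0007,0,0,0,0,-1],[0.0157,-0.0007,0,0,0,0,-1],[0.0157,-0.0007,0,0,0,0,-1]]]'; python3 -c "
from h import *
to((485,350,73))"
```

```text
clock: 18.28
tcp_pos: [477.0, 50.6, 199.6]
tcp_rot: [-0.001, 0.736, 0.677, -0.001]
ft_force: [1.2, -0.3, -0.4]
width: 87.1
grip_force: 0.0
clock: 18.95
tcp_pos: [482.3, 337.8, 176.9]
tcp_rot: [-0.001, 0.735, 0.678, -0.002]
ft_force: [-0.4, 0.8, -0.4]
width: 87.0
grip_force: 0.0
clock: 19.62
tcp_pos: [485.1, 349.3, 179.8]
tcp_rot: [-0.0, 0.736, 0.677, 0.0]
ft_force: [0.4, -0.6, -0.2]
width: 86.8
grip_force: 0.0
shift [ 0.0007 -0.0002  0.1068] turn [ 0.     -0.      0.0002] | tcp [485.1 349.3 179.8] w 86.8 g 0.0 t 19.62
```

```bash
python3 -m handwheel '[[[0,0,0.012,0,0,0,-1],[0,0,0.035,0,0,0,-1],[0,0,0.06,0,0,0,-1],[0,0,0.082,0,0,0,-1],[0,0,0.1,0,0,0,-1],[0,0,0.106,0,0,0,-1],[0,0,0.107,0,0,0,-1],[0,0,0.107,0,0,0,-1]]]';  python3 -m handwheel '[[[0,0,0,0,0,0,-0.5],[0,0,0,0,0,0,0],[0,0,0,0,0,0,1],[0,0,0,0,0,0,1],[0,0,0,0,0,0,1],[0,0,0,0,0,0,1],[0,0,0,0,0,0,1],[0,0,0,0,0,0,1]]]' 24; python3 -c "
from h import *
to((480.2,-138.9,215))"
```

```text
clock: 20.28
tcp_pos: [485.1, 350.0, 72.4]
tcp_rot: [0.0, 0.736, 0.677, -0.0]
ft_force: [-0.1, -1.0, 0.5]
width: 87.1
grip_force: 0.0
clock: 20.95
tcp_pos: [485.3, 350.2, 72.9]
tcp_rot: [0.0, 0.736, 0.677, 0.001]
ft_force: [0.9, -0.3, 2.3]
width: 56.2
grip_force: 23.7
shift [-0.4877  0.0359 -0.1424] turn [ 0.0001 -0.0001  0.0004] | tcp [485.3 350.2  72.9] w 56.2 g 23.7 t 20.95
```

```bash
python3 -m handwheel '[[[0,0,-0.008,0,0,0,1],[0,0,-0.03,0,0,0,1],[0,0,-0.06,0,0,0,1],[-0.012,0.001,-0.09,0,0,0,1],[-0.038,0.003,-0.118,0,0,0,1],[-0.073,0.005,-0.137,0,0,0,1],[-0.11,0.008,-0.1424,0,0,0,1],[-0.148,0.011,-0.1424,0,0,0,1]]]';  python3 -m handwheel '[[[-0.038,0.003,0,0,0,0,1],[-0.076,0.006,0,0,0,0,1],[-0.114,0.008,0,0,0,0,1],[-0.152,0.011,0,0,0,0,1],[-0.19,0.014,0,0,0,0,1],[-0.228,0.017,0,0,0,0,1],[-0.262,0.019,0,0,0,0,1],[-0.29,0.021,0,0,0,0,1]]]';  python3 -m handwheel '[[[-0.023,0.002,0,0,0,0,1],[-0.04,0.003,0,0,0,0,1],[-0.048,0.0035,0,0,0,0,1],[-0.0497,0.0039,0,0,0,0,1],[-0.0497,0.0039,0,0,0,0,1],[-0.0497,0.0039,0,0,0,0,1],[-0.0497,0.0039,0,0,0,0,1],[-0.0497,0.0039,0,0,0,0,1]]]'; python3 -c "
from h import *
to((480.2,-138.9,111.9))"
```

```text
clock: 21.62
tcp_pos: [483.9, 200.8, 217.2]
tcp_rot: [0.0, 0.736, 0.677, 0.002]
ft_force: [1.1, -0.4, -2.2]
width: 56.3
grip_force: 23.8
clock: 22.28
tcp_pos: [479.0, -92.0, 215.1]
tcp_rot: [-0.0, 0.737, 0.676, -0.0]
ft_force: [0.1, 0.4, -1.3]
width: 56.2
grip_force: 23.8
clock: 22.95
tcp_pos: [480.1, -137.7, 214.8]
tcp_rot: [-0.0, 0.735, 0.678, 0.0]
ft_force: [0.5, 0.5, -0.9]
width: 56.6
grip_force: 23.8
shift [-0.0013  0.0002  0.1029] turn [-0.0001 -0.0001  0.0008] | tcp [ 480.1 -137.7  214.8] w 56.6 g 23.8 t 22.95
```

```bash
python3 -m handwheel '[[[0,0,0.01,0,0,0,1],[0,0,0.03,0,0,0,1],[0,0,0.055,0,0,0,1],[0,0,0.077,0,0,0,1],[0,0,0.09,0,0,0,1],[0,0,0.096,0,0,0,1],[0,0,0.098,0,0,0,1],[0,0,0.098,0,0,0,1]]]';  python3 -m handwheel '[[[0,0,0.001,0,0,0,1],[0,0,0.002,0,0,0,1],[0,0,0.003,0,0,0,1],[0,0,0.0035,0,0,0,1],[0,0,0.004,0,0,0,1],[0,0,0.0045,0,0,0,1],[0,0,0.005,0,0,0,1],[0,0,0.005,0,0,0,1]]]'; python3 -c "
from h import *
to((480.2,-138.9,111.9))"
```

```text
clock: 23.62
tcp_pos: [480.0, -138.9, 116.6]
tcp_rot: [-0.0, 0.736, 0.677, -0.0]
ft_force: [-0.3, -0.3, -1.8]
width: 56.4
grip_force: 23.8
clock: 24.28
tcp_pos: [480.0, -139.0, 111.9]
tcp_rot: [0.0, 0.736, 0.677, 0.0]
ft_force: [0.1, 0.2, -1.7]
width: 56.4
grip_force: 23.8
shift [0.0001 0.0001 0.    ] turn [ 0.     -0.      0.0004] | tcp [ 480.  -139.   111.9] w 56.4 g 23.8 t 24.28
```

```bash
python3 -m handwheel '[[[0,0,0.0002,0,0,0,1],[0,0,0.0004,0,0,0,1],[0,0,0.0006,0,0,0,1],[0,0,0.0008,0,0,0,1],[0,0,0.001,0,0,0,1],[0,0,0.001,0,0,0,1],[0,0,0.001,0,0,0,1],[0,0,0.001,0,0,0,1]]]'
```

```text
clock: 24.95
tcp_pos: [480.3, -139.1, 111.7]
tcp_rot: [0.0, 0.736, 0.677, 0.0]
ft_force: [-1.7, 0.8, 6.3]
width: 56.0
grip_force: 23.8
```

```bash
python3 -m handwheel '[[[0,0,-0.0005,0,0,0,1],[0,0,-0.0007,0,0,0,1],[0,0,-0.0007,0,0,0,0.2],[0,0,-0.0007,0,0,0,-0.2],[0,0,-0.0007,0,0,0,-0.5],[0,0,-0.0007,0,0,0,-0.65],[0,0,-0.0007,0,0,0,-0.65],[0,0,-0.0007,0,0,0,-0.65]]]';  python3 -m handwheel '[[[0,0,-0.008,0,0,0,-0.65],[0,0,-0.025,0,0,0,-0.65],[0,0,-0.045,0,0,0,-0.65],[0,0,-0.07,0,0,0,-0.65],[0,0,-0.09,0,0,0,-0.65],[0,0,-0.1,0,0,0,-0.65],[0,0,-0.103,0,0,0,-0.65],[0,0,-0.103,0,0,0,-0.65]]]'; python3 -c "
from h import *
to((475.4,-338.2,185),-50.4)"
```

```text
clock: 25.62
tcp_pos: [479.8, -139.0, 111.4]
tcp_rot: [-0.0, 0.736, 0.677, -0.0]
ft_force: [-0.5, 0.4, 0.2]
width: 70.1
grip_force: 0.0
clock: 26.28
tcp_pos: [480.2, -138.9, 215.1]
tcp_rot: [0.0, 0.736, 0.677, 0.001]
ft_force: [0.1, 0.1, -1.6]
width: 71.8
grip_force: 0.0
shift [-0.199   0.0118  0.03  ] turn [ 2.000e-04 -1.000e-04  1.267e-01] | tcp [ 480.2 -138.9  215.1] w 71.8 g 0.0 t 26.28
```

```bash
python3 -m handwheel '[[[-0.02,0.001,0,0,0,0.012,-0.05],[-0.05,0.003,0,0,0,0.028,-0.05],[-0.085,0.005,0,0,0,0.046,-0.05],[-0.12,0.007,0.01,0,0,0.064,-0.05],[-0.15,0.009,0.02,0,0,0.082,-0.05],[-0.175,0.011,0.03,0,0,0.1,-0.05],[-0.192,0.0118,0.03,0,0,0.115,-0.05],[-0.199,0.0118,0.03,0,0,0.1265,-0.05]]]';  python3 -m handwheel '[[[0,0,0,0,0,0,-0.05],[0,0,0,0,0,0,-0.05],[0,0,0,0,0,0,-0.05],[0,0,0,0,0,0,-0.05],[0,0,0,0,0,0,-0.05],[0,0,0,0,0,0,-0.05],[0,0,0,0,0,0,-0.05],[0,0,0,0,0,0,-0.05]]]'; python3 -c "
from h import *
to((475.4,-338.2,129),-50.4)
p,d,c=cam('scene'); cv2.imwrite('pics/s2.png',cv2.resize(p[120:300,150:420,::-1],None,fx=2.5,fy=2.5))"
```

```text
clock: 26.95
tcp_pos: [472.5, -342.0, 182.5]
tcp_rot: [-0.0, 0.943, 0.334, -0.002]
ft_force: [-0.2, 0.4, 0.4]
width: 46.0
grip_force: 0.0
clock: 27.62
tcp_pos: [475.3, -338.0, 184.8]
tcp_rot: [-0.0, 0.941, 0.34, 0.0]
ft_force: [-0.0, 0.8, 1.3]
width: 45.6
grip_force: 0.0
shift [-0.0001  0.0002  0.0558] turn [ 0.     -0.0001  0.0003] | tcp [ 475.3 -338.   184.8] w 45.6 g 0.0 t 27.62
```

View pics/s2.png

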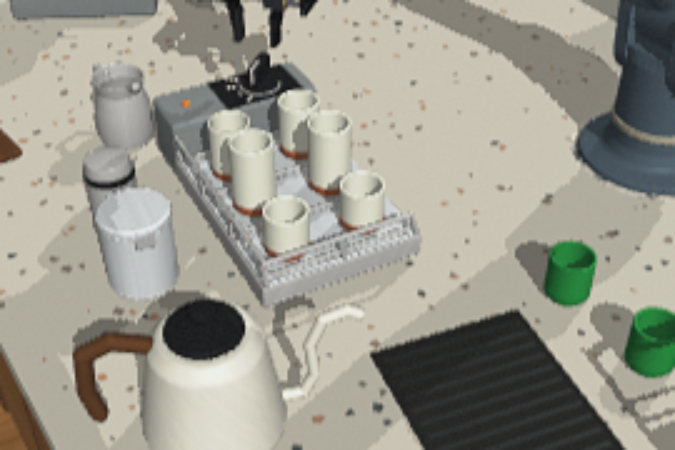

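All three tumblers stand upright in their rows: short at (362,200), tall at (330,150), medium at (298,122) in the crop. The fingers are over the dial at (258,75).

```bash
python3 -m handwheel '[[[0,0,0.01,0,0,0,-0.05],[0,0,0.025,0,0,0,-0.05],[0,0,0.04,0,0,0,-0.05],[0,0,0.05,0,0,0,-0.05],[0,0,0.055,0,0,0,-0.05],[0,0,0.056,0,0,0,-0.05],[0,0,0.056,0,0,0,0.3],[0,0,0.056,0,0,0,1]]]' 20;  python3 -m handwheel '[[[0,0,0,0,0,0,1],[0,0,0,0,0,0,1],[0,0,0,0,0,0,1],[0,0,0,0,0,0,1],[0,0,0,0,0,0,1],[0,0,0,0,0,0,1],[0,0,0,0,0,0,1],[0,0,0,0,0,0,1]]]'
```

```text
clock: 28.33
tcp_pos: [475.4, -338.7, 129.1]
tcp_rot: [0.0, 0.941, 0.339, 0.0]
ft_force: [0.1, -0.0, 0.0]
width: 38.6
grip_force: 0.0
clock: 29.0
tcp_pos: [475.5, -338.6, 129.0]
tcp_rot: [0.0, 0.941, 0.339, 0.0]
ft_force: [0.9, -0.4, 1.8]
width: 15.6
grip_force: 20.0
```

```bash
python3 -m handwheel '[[[0,0,0,0,0,0.01,1],[0,0,0,0,0,0.022,1],[0,0,0,0,0,0.034,1],[0,0,0,0,0,0.046,1],[0,0,0,0,0,0.058,1],[0,0,0,0,0,0.07,1],[0,0,0,0,0,0.08,1],[0,0,0,0,0,0.09,1]]]' 20;  python3 -m handwheel '[[[0,0,0,0,0,0.012,1],[0,0,0,0,0,0.024,1],[0,0,0,0,0,0.036,1],[0,0,0,0,0,0.048,1],[0,0,0,0,0,0.06,1],[0,0,0,0,0,0.07,1],[0,0,0,0,0,0.0767,1],[0,0,0,0,0,0.0767,1]]]';python3 -m handwheel '[[[0,0,0,0,0,0,1],[0,0,0,0,0,0,1],[0,0,0,0,0,0,0.5],[0,0,0,0,0,0,0.2],[0,0,0,0,0,0,0],[0,0,0,0,0,0,-0.05],[0,0,0,0,0,0,-0.05],[0,0,0,0,0,0,-0.05]]]'; python3 -c "
from h import *
to((475.4,-338.2,129),-110.4)"
```

```text
clock: 29.67
tcp_pos: [475.5, -338.5, 128.9]
tcp_rot: [0.0, 0.998, 0.062, 0.0]
ft_force: [-0.4, -0.6, 1.6]
width: 16.1
grip_force: 20.0
clock: 30.33
tcp_pos: [475.2, -338.3, 128.7]
tcp_rot: [0.0, 0.984, -0.177, -0.0]
ft_force: [-0.4, 0.5, 3.5]
width: 15.5
grip_force: 20.0
clock: 31.0
tcp_pos: [475.0, -338.2, 128.5]
tcp_rot: [-0.0, 0.984, -0.177, -0.0]
ft_force: [0.1, 0.2, -0.7]
width: 43.4
grip_force: 0.0
shift [ 0.0003 -0.0002 -0.0005] turn [-0.      0.      0.0002] | tcp [ 475.  -338.2  128.5] w 43.4 g 0.0 t 31.0
```

Lift off, move aside, and verify.

```bash
python3 -m handwheel '[[[0,0,-0.01,0,0,0,-0.05],[0,0,-0.03,0,0,0,-0.05],[0,0,-0.06,0,0,0,-0.05],[0,0,-0.09,0,0,0,-0.05],[0,0,-0.12,0,0,0,-0.05],[0,0,-0.14,0,0,0,-0.05],[0,0,-0.15,0,0,0,-0.05],[0,0,-0.15,0,0,0,-0.05]]]'; python3 -c "
from h import *
to((380,-480,279),-110.4)"
```

```text
clock: 31.67
tcp_pos: [475.7, -339.4, 281.1]
tcp_rot: [0.001, 0.984, -0.177, 0.002]
ft_force: [0.6, -0.6, 0.2]
width: 45.2
grip_force: 0.0
shift [-0.0409  0.1651  0.002 ] turn [ 0.0001 -0.0007  0.0002] | tcp [ 475.7 -339.4  281.1] w 45.2 g 0.0 t 31.67
```

```bash
python3 -m handwheel '[[[-0.005,0.02,0,0,0,0,-0.05],[-0.012,0.05,0,0,0,0,-0.05],[-0.02,0.08,0,0,0,0,-0.05],[-0.027,0.11,0,0,0,0,-0.05],[-0.035,0.14,0,0,0,0,-0.05],[-0.04,0.16,0,0,0,0,-0.05],[-0.041,0.165,0,0,0,0,-0.05],[-0.041,0.165,0,0,0,0,-0.05]]]'; python3 - <<'E'
from h import *
p,d,c=cam("top"); np.savez("top1.npz",p=p,d=d); W=cloud(c,d)
def rimw(x,y,z):
    S=W.reshape(-1,3); P=S[(np.hypot(S[:,0]-x,S[:,1]-y)<42)&(abs(S[:,2]-z)<7)]
    (a,b),r=cv2.minEnclosingCircle(np.ascontiguousarray(P[:,:2],dtype=np.float32)); e=np.array([a,b])-O; t=np.radians(YAW)
    return np.round([a,b,r,np.median(P[:,2]),e@[np.cos(t),np.sin(t)],e@[-np.sin(t),np.cos(t)]],1)
for q in((488,-48,109),(480,-139,149),(472,-231,129),(595.6,-54,109),(586.9,-154.4,149),(577.4,-236.8,129)): print(rimw(*q))
S=W[220:280,350:400].reshape(-1,3);B=S[(S[:,2]>130)&(S[:,2]<150)&(np.hypot(S[:,0]-475,S[:,1]+338)<35)]
print(cv2.minAreaRect(np.ascontiguousarray(B[:,:2],dtype=np.float32)),len(B))
p2,_,_=cam("scene")
a=cv2.resize(p[180:300,140:400,::-1],None,fx=2.2,fy=2.2,interpolation=cv2.INTER_CUBIC); b=cv2.resize(p2[130:260,150:350,::-1],(572,300))
cv2.imwrite("pics/f.png",np.vstack([a,b]))
E
```

```text
clock: 32.33
tcp_pos: [377.4, -479.5, 277.5]
tcp_rot: [-0.001, 0.984, -0.178, -0.001]
ft_force: [0.9, 0.0, -0.7]
width: 45.7
grip_force: 0.0
[488.1 -47.2  28.6 108.1 -52.5 142. ]
[ 480.4 -138.    28.7  147.9  -52.4   50.9]
[ 471.8 -231.8   28.7  128.8  -52.9  -43.3]
[595.7 -53.4  28.8 108.9  55.2 145.1]
[ 587.8 -153.5   28.9  148.7   56.    44.7]
[ 577.4 -237.3   29.2  128.2   52.8  -39.7]
((475.4380798339844, -339.2967224121094), (16.816036224365234, 52.78804397583008), 68.26458740234375) 96
```

View pics/f.png

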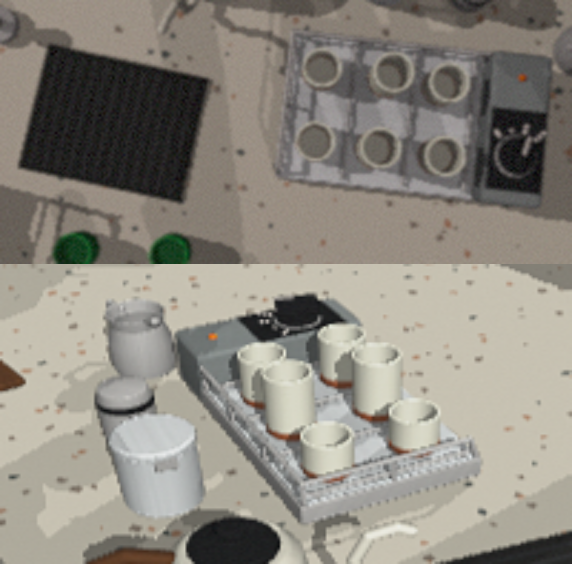

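The top crop shows all six tumblers upright between the rods, with the new ones at (317,142), (379,147) and (443,156). The dial bar measures −16.8° relative to the warmer, against −15° for two dots. The row tumblers have not moved.

```bash
python3 -c "
from station import close_job
print(close_job())"
```

```text
the job is handed in; nothing more can be done
None
```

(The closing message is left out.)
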